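Shut a connection box and start its self-tapping thumbscrew

ROBOT

A 7-joint arm with a two-finger parallel gripper is mounted at the origin on the work surface. World frame = base frame: x ahead of the robot, y to its left, z up, the work surface at z = 0. Lengths are in mm, angles in degrees, forces in N, time in s.
With the tool pointing down it reaches from about 425 to 1025 mm from the base axis. Payload 9.4 kg.
Tool frame: the origin (TCP) lies at the very end of the fingers, on their centre line; the grasp point (between the pads) lies 19 mm behind it (env.grip_depth is the distance from the TCP to the grasp point, in mm); y points along the fingers, x is the direction in which the jaws open and shut, and the axes are right-handed (so a half turn about y gives the same grasp; the last joint's range is limited). The gripper opens to 85 mm and grips with 20 to 120 N. Pads are 22 mm wide; open, the fingers measure 114 mm over their backs; the gripper's body (76 mm by 85 mm) begins 54 mm behind the grasp point. The pads swing forward as they close: fully open they stand 13 mm farther back than shut.
Start: joints at [-80.369, 34.337, -0.143, 91.639, 0.103, 54.024, -4.572], TCP at [175.717, 703.383, 231.275] pointing down, gripper open.
Joint ranges: [-147.43, 147.43], [-19.82, 112.94], [-74.19, 73.91], [6.32, 146.72], [-59.91, 239.91], [6.04, 106.73], [-150.56, 150.56]. Speed limits (degrees/s): [127.2, 127.2, 172.46, 172.46, 180, 180, 180].

INTERFACE

Orientations are given as [roll, pitch, yaw] about the fixed x, y, z axes, in that order (R = Rz(yaw) Ry(pitch) Rx(roll)).
In Python, from station import env, get_image, get_calibration gives the robot as it stands. The module is installed in compiled form; this text tells all that it offers.
- The arm moves only by the tool step_arm, never from a script. Its argument "increments" is a list of rows, each an object with "delta_pos": the shift along the tool's x, y, z in m, a list of three; "roll": the turn about the tool's y in degrees. A call has 1 to 20 rows; each row is the pose to reach, as a shift and turn from the pose measured when the call began, along the tool's axes at that moment; what a row does not reach only later rows make up. A row lasts 1/10 s, in which the tool goes at most 50 mm and 8.59 degrees, less where a joint would pass 70% of its speed; a pose out of reach is approached as far as the arm can. A call with a gripper value outside its range is refused whole. "claw" is the finger opening in m, from 0 to 0.0854, set as the call begins (left out, the last holds). The fingers move at their own pace and stop on an object; the grip force is fixed at half the most. Time passes only in rows, so rows that repeat a pose let the fingers close. It gives the time, the measured TCP pose, the force and the opening at its end, in the units of the state.
- env.get_obs(): the state, without advancing time (a new reading comes with each control period).
- get_image(name): name is "scene" or "top" or "wrist"; returns the picture (480x640x3 uint8, red, green, blue); there is no depth.
- get_calibration(name): a dict with "K" (3x3 intrinsics, pixels), "eye" and "rotation" of the camera in the world. Camera axes: x right, y down, z forward; pixel columns grow to the right and rows downward; lengths in mm; the calibration is good to about 2 mm. A picture is of the moment at which its call begins: read the wrist's pose just before it. get_calibration takes no time and is no camera call; for the wrist camera it gives the pose at the moment of the call.
- env.sign_off(): hands the job in, once; it reports no verdict.
The state is a dict: "t": time; "joint_pos": joint angles; "qvel": joint speeds; "effort": joint torques, N m; "ee_pos": TCP position; "eef_rot": TCP orientation; "ft_force": force on the tool from outside, world axes, zero at the start; "wrist_torque": the same for the moment, N m; "width": finger opening in mm.
Only numpy, scipy, OpenCV 4.12 (cv2) and the standard library are available. Lean on these libraries where they do the work, as an engineer would, in place of code of your own. Each camera call takes 0.05 s, during which the arm holds its last target. There are 200 camera calls.

TASK

Swing the lid of the grey connection box shut, then start the black self-tapping thumbscrew on it: push it down into its hole and press firmly (about 12 N) while turning it clockwise so that it cuts its thread, and take it at least half a turn, regripping as needed, so that it has gone in 4 mm. It must bite all the way: do not ram it straight in and do not let it spin in its hole without biting. Let go at the end with the lid shut, and leave the bottle, the beaker and the roll of tape where they are.

Things in the scene. Friction and masses are not known exactly. Their poses are not given: they have to be found in the camera images.
- feet: The grey plastic connection box: 160 mm (x, lid's length) by 120 mm (y), 60 mm high, on four rubber feet 12 mm high. Origin: bench level under the box's middle; x points to the hinge side, y along the hinge line, z up
- lid_press (a point): A bare spot on the lid's top face, 100 mm from the hinge line and 42 mm to +y of the lid's middle line: a place to press the lid shut. The lid is a plate 160 mm long, 124 wide, 6 thick, hinged along a 120 mm side of the box. Axes: x along the lid from free edge to hinge, y along the hinge line, z out of its top. Shut, its top face is 78 mm above the bench
- lid_hinge (a point): Middle of the lid's hinge line, 3 mm below the lid's top face; axes as lid_press. It keeps its place while the lid swings. Shut, it is 75 mm above the bench
- lid (a joint): Lid angle, rad: 0 shut, grows as it opens upward. A stiff hinge (about 0.5 N m) holds the lid where it is left; it starts 0.35 to 0.75 open
- knob_center (a point): Centre of the thumbscrew's knob: black, round, fluted, 26 mm in diameter, 24 mm tall, on an 8 mm steel shank on the lid's middle line, 138 mm from the hinge; z points out of the lid. The captive screw starts loose, 3 to 10 mm proud (3 N moves it), until pushed down into its pilot hole; seated, before biting, the knob's centre is 30 mm above the lid's top face (108 mm above the bench, lid shut)
- screw (a joint): How deep the screw has cut in, m, counted from seated in its pilot hole: 0 at the start, at most 0.012. Coarse thread, 8 mm lead: a full clockwise turn that bites takes it 8 mm in. It bites only when seated and while pressed along its axis with more than 8 N and less than 16 N (12 N is best); it stays where it is left
- knob (a joint): How far the knob has been turned, rad, 0 at the start, positive clockwise seen from above; needs about 0.12 N m
- thread (a joint): Slip of the screw against its thread, m: depth minus (turn x 8 mm per full turn). Near 0 while the screw bites; goes negative when the knob is turned with less than 8 N on it (spins without biting: hole ruined beyond -0.0015), positive when pressed with more than 16 N (rammed in: hole ruined beyond +0.0015)
- housing (a joint): How far the whole box has sunk on its soft rubber feet, m: some 3 to 6 mm under a firm push (8 to 16 N), at most 11 mm; it rises again when let go
- vial_bottle_mid (a point): Middle of a closed amber glass bottle, 48 mm in diameter, 110 mm tall, upright; leave it alone
- beaker_mid (a point): Middle of an open glass beaker, 70 mm in diameter, 85 mm tall; leave it alone
- tape_roll_mid (a point): Middle of a roll of tape lying flat, 70 mm in diameter, 18 mm high; leave it alone
Mind the look-alikes: they are no part of the job. Of the things like the feet, leave any that is pink or red; of the rest the larger one is meant.

How it is judged:
By the outcome, as a careful person would: the job done as asked, in the order asked, and still so for the second after the job is handed in, with the robot touching nothing.
It also fails if it takes over 72 s, if anything falls off the work surface, if the arm or the gripper's body presses on something with over 40 N, if the wrist force passes 120 N, or if a joint passes its speed limit or range.

## Working session

There is one attempt and no reset: what is moved stays moved. The work goes in short steps, Python scripts to look and compute and a tool call to move; the robot and the scene stay as the last step left them, time stands still between calls to the robot, and variables do not carry over. Pictures are saved under pics/ and viewed, about 8 in all and at most 12, crops included, and the job is handed in when it is done.

Besides the shell and the picture viewer there is one more tool, called after "Emit:" as a command line: name --argument value ..., lists and objects as JSON in quotes. step_arm: Moves the arm, as the interface text tells. Its arguments: {"type":"object","properties":{"increments":{"type":"array","items":{"type":"object","properties":{"delta_pos":{"type":"array","items":{"type":"number"}},"roll":{"type":"number"}}}},"claw":{"type":"number"}},"required":["increments"]}

```bash
mkdir -p pics; python3 - <<'E'
from station import env,get_image,get_calibration
import cv2,numpy as np
o=env.get_obs();print({k:np.round(v,2) for k,v in o.items()},env.grip_depth)
for n in("scene","top"):
    im=get_image(n);cv2.imwrite(f"pics/{n}0.png",im[:,:,::-1]);c=get_calibration(n);print(n,c)
E
```

```text
{'t': np.float64(0.0), 'joint_pos': array([-80.37,  34.39,  -0.14,  91.68,   0.1 ,  54.02,  -4.57]), 'qvel': array([ 0.12, -0.04, -0.06,  0.05, -0.07,  0.06, -0.02]), 'effort': array([-0.000e+00, -7.764e+01,  1.560e+00, -2.580e+01,  1.000e-02,
        1.000e-02,  0.000e+00]), 'ee_pos': array([175.61, 702.92, 230.39]), 'eef_rot': array([-9.001e+01,  9.000e-02,  7.598e+01]), 'ft_force': array([-0.49, -0.35,  1.24]), 'wrist_torque': array([-0.01,  0.02,  0.01]), 'width': np.float64(85.65)} 18.700000000000003
scene {'K': array([[489.88007975,   0.        , 318.03511655],
       [  0.        , 489.88007975, 242.89618964],
       [  0.        ,   0.        ,   1.        ]]), 'eye': array([1020.38715136,  658.61493189,  624.39197125]), 'rotation': array([-123.92081869,   -0.46183055,  148.2583045 ])}
top {'K': array([[573.8317885 ,   0.        , 314.06643609],
       [  0.        , 573.8317885 , 233.95009915],
       [  0.        ,   0.        ,   1.        ]]), 'eye': array([ 501.5870755 ,   -5.95857197, 1279.90947378]), 'rotation': array([-174.14943054,    0.25899827,  -88.79570968])}
```

View pics/scene0.png

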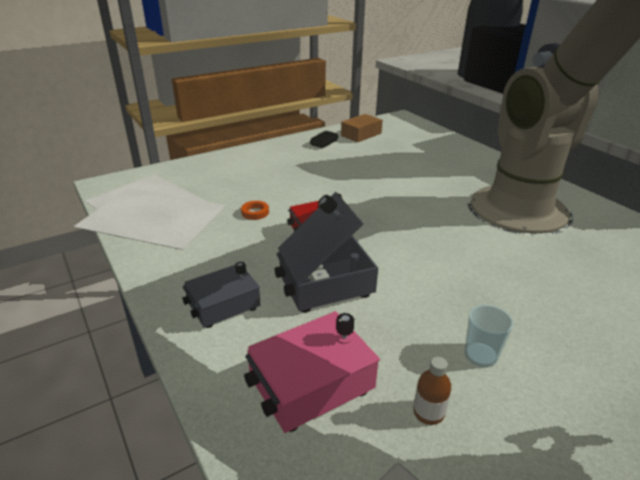

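View pics/top0.png

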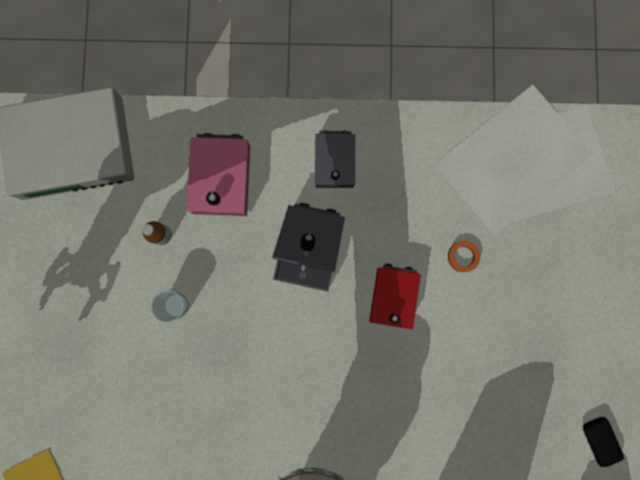

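The top view shows four box-like things: pink (218,175), red (396,297), small grey (335,158) and larger grey, open (310,247). The larger grey one is meant: it is neither pink nor red, it is bigger than the other grey one, and it is the only one open. I'll check it in an enlarged crop.

```bash
python3 - <<'E'
import cv2,numpy as np
a=cv2.imread("pics/top0.png")[195:300,260:360];b=cv2.imread("pics/scene0.png")[185:315,265:390]
a=cv2.resize(a,(400,420),interpolation=3);b=cv2.resize(b,(400,416),interpolation=3);b=cv2.copyMakeBorder(b,0,4,0,0,0)
m=np.hstack([a,b]).astype(float)/255;m=(m**0.6*255).astype(np.uint8)
for x in range(0,800,40):cv2.line(m,(x,0),(x,6),(0,255,255),1)
for y in range(0,420,40):cv2.line(m,(0,y),(6,y),(0,255,255),1)
cv2.imwrite("pics/crop1.png",m)
E
```

```text
(no output)
```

View pics/crop1.png

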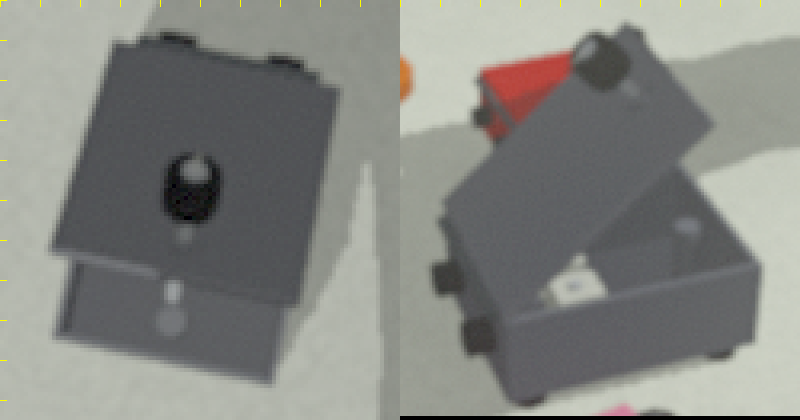

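The crop confirms it: a larger grey open box, hinge on its far side. The top-view crop shows hinge corners (113,40) and (338,90), lid free corners (50,250) and (298,305), and near rim corners (55,338) and (272,383).

```bash
cat > h.py <<'E'
import numpy as np
from scipy.spatial.transform import Rotation as R
from station import env,get_image,get_calibration
def ray(c,p):
    d=R.from_euler('xyz',c['rotation'],degrees=True).as_matrix()@np.linalg.inv(c['K'])@[p[0],p[1],1.];return np.array(c['eye']),d
def onz(c,p,z):
    e,d=ray(c,p);return e+d*(z-e[2])/d[2]
def proj(c,P):
    q=c['K']@R.from_euler('xyz',c['rotation'],degrees=True).as_matrix().T@(np.array(P)-c['eye']);return q[:2]/q[2]
E
python3 - <<'E'
from h import *
c=get_calibration("top")
f=lambda x,y,z:onz(c,(260+x/4,195+y/4),z)
H=[f(113,40,78),f(338,90,78)];N=[f(55,338,72),f(272,383,72)]
print("H",H,"N",N)
print(np.linalg.norm(H[0]-H[1]),np.linalg.norm(N[0]-N[1]))
hm=(H[0]+H[1])/2;nm=(N[0]+N[1])/2
for a,b in((H[0],H[1]),(N[0],N[1])):
    d=a-b;print("y-dir yaw",np.degrees(np.arctan2(d[1],d[0]))-90)
d=hm-nm;print("mid",hm,nm,"len",np.hypot(*d[:2]),"yaw",np.degrees(np.arctan2(d[1],d[0])))
# free edge
yaw=np.radians(-13.);u=np.array([np.cos(yaw),np.sin(yaw),0])
cs=get_calibration("scene")
for th in np.arange(.35,.8,.05):
    hg=np.r_[hm[:2],75]; v=np.r_[0,-1,0]; v=np.array([-np.sin(yaw),np.cos(yaw),0])
    n=np.array([np.sin(th)*u[0],np.sin(th)*u[1],np.cos(th)])
    e=hg-160*np.cos(th)*u+160*np.sin(th)*np.array([0,0,1])
    n=np.array([0,0,np.cos(th)])+np.sin(th)*u
    k=hg-138*np.cos(th)*u+138*np.sin(th)*np.array([0,0,1])+n*45
    pp=[(proj(c,e+s*62*v+3*n)-[260,195])*4 for s in(1,-1)]
    print(round(th,2),np.round(pp).tolist(),"knobtop",np.round((proj(c,k)-[260,195])*4),"scene",np.round((proj(cs,e-62*v+3*n)-[265,185])*3.2+[400,0]),np.round((proj(cs,e+62*v+3*n)-[265,185])*3.2+[400,0]))
E
```

```text
H [array([685.07267603,  57.99635335,  78.        ]), array([660.82878431, -61.44331756,  78.        ])] N [array([527.36125179,  84.71365552,  72.        ]), array([506.25112774, -29.59046942,  72.        ])]
121.87535137557157 116.23712968031342
y-dir yaw -11.474025023682287
y-dir yaw -10.463701652767028
mid [672.95073017  -1.7234821   78.        ] [516.80618976  27.56159305  72.        ] len 158.86702969878615 yaw -10.622481798861449
0.35 [[32.0, 307.0], [273.0, 368.0]] knobtop [168. 265.] scene [674.  79.] [757. 184.]
0.4 [[32.0, 300.0], [274.0, 362.0]] knobtop [170. 256.] scene [670.  70.] [753. 174.]
0.45 [[32.0, 293.0], [276.0, 355.0]] knobtop [172. 245.] scene [666.  60.] [748. 164.]
0.5 [[33.0, 285.0], [279.0, 347.0]] knobtop [174. 234.] scene [661.  51.] [743. 155.]
0.55 [[34.0, 276.0], [281.0, 338.0]] knobtop [177. 222.] scene [655.  42.] [737. 146.]
0.6 [[35.0, 266.0], [284.0, 329.0]] knobtop [180. 210.] scene [648.  34.] [730. 137.]
0.65 [[37.0, 256.0], [286.0, 319.0]] knobtop [183. 198.] scene [641.  26.] [723. 128.]
0.7 [[38.0, 245.0], [289.0, 308.0]] knobtop [186. 184.] scene [634.  18.] [715. 120.]
0.75 [[40.0, 233.0], [292.0, 297.0]] knobtop [189. 171.] scene [626.  11.] [706. 113.]
```

```bash
cat >> h.py <<'E'
def delta(t):
    o=env.get_obs();r=R.from_euler('xyz',o['eef_rot'],degrees=True);return np.round(r.inv().apply(np.array(t)-o['ee_pos'])/1000,4)
E
python3 -c "
from h import *
print(delta([564,65,260]))"
```

```text
[-0.5249 -0.0287 -0.5314]
```

Emit:
step_arm --increments '[{"delta_pos": [0,-0.029,0]},{"delta_pos": [-0.02,-0.029,-0.02]},{"delta_pos": [-0.05,-0.029,-0.05]},{"delta_pos": [-0.08,-0.029,-0.08]},{"delta_pos": [-0.11,-0.029,-0.11]},{"delta_pos": [-0.14,-0.029,-0.14]},{"delta_pos": [-0.17,-0.029,-0.17]},{"delta_pos": [-0.2,-0.029,-0.2]},{"delta_pos": [-0.23,-0.029,-0.23]},{"delta_pos": [-0.26,-0.029,-0.265]},{"delta_pos": [-0.29,-0.029,-0.295]},{"delta_pos": [-0.32,-0.029,-0.325]},{"delta_pos": [-0.35,-0.029,-0.355]},{"delta_pos": [-0.38,-0.029,-0.385]},{"delta_pos": [-0.41,-0.029,-0.415]},{"delta_pos": [-0.44,-0.029,-0.445]},{"delta_pos": [-0.47,-0.029,-0.475]},{"delta_pos": [-0.5,-0.029,-0.505]},{"delta_pos": [-0.525,-0.029,-0.531]},{"delta_pos": [-0.525,-0.029,-0.531]}]' --claw 0

```text
invalid input
```

Emit:
step_arm --increments '[{"delta_pos": [0.0,-0.029,0.0],"roll": 0.0},{"delta_pos": [-0.02,-0.029,-0.02],"roll": 0.0},{"delta_pos": [-0.05,-0.029,-0.05],"roll": 0.0},{"delta_pos": [-0.08,-0.029,-0.08],"roll": 0.0},{"delta_pos": [-0.11,-0.029,-0.11],"roll": 0.0},{"delta_pos": [-0.14,-0.029,-0.14],"roll": 0.0},{"delta_pos": [-0.17,-0.029,-0.17],"roll": 0.0},{"delta_pos": [-0.2,-0.029,-0.2],"roll": 0.0},{"delta_pos": [-0.23,-0.029,-0.23],"roll": 0.0},{"delta_pos": [-0.26,-0.029,-0.265],"roll": 0.0},{"delta_pos": [-0.29,-0.029,-0.295],"roll": 0.0},{"delta_pos": [-0.32,-0.029,-0.325],"roll": 0.0},{"delta_pos": [-0.35,-0.029,-0.355],"roll": 0.0},{"delta_pos": [-0.38,-0.029,-0.385],"roll": 0.0},{"delta_pos": [-0.41,-0.029,-0.415],"roll": 0.0},{"delta_pos": [-0.44,-0.029,-0.445],"roll": 0.0},{"delta_pos": [-0.47,-0.029,-0.475],"roll": 0.0},{"delta_pos": [-0.5,-0.029,-0.505],"roll": 0.0},{"delta_pos": [-0.525,-0.029,-0.531],"roll": 0.0},{"delta_pos": [-0.525,-0.029,-0.531],"roll": 0.0}]' --claw 0.0

```text
t: 2.1
ee_pos: [565.6, 59.6, 260.1]
eef_rot: [-90.1, 0.2, 75.6]
ft_force: [-0.7, -0.1, -0.4]
width: 0.1
```

Emit:
step_arm --increments '[{"delta_pos": [0.005,0.03,0.0],"roll": 0.0},{"delta_pos": [0.005,0.06,0.0],"roll": 0.0},{"delta_pos": [0.005,0.075,0.0],"roll": 0.0},{"delta_pos": [0.005,0.083,0.0],"roll": 0.0},{"delta_pos": [0.005,0.09,0.0],"roll": 0.0},{"delta_pos": [0.005,0.097,0.0],"roll": 0.0},{"delta_pos": [0.005,0.104,0.0],"roll": 0.0},{"delta_pos": [0.005,0.111,0.0],"roll": 0.0},{"delta_pos": [0.005,0.118,0.0],"roll": 0.0},{"delta_pos": [0.005,0.12,0.0],"roll": 0.0}]'

```text
t: 3.1
ee_pos: [566.6, 64.0, 139.3]
eef_rot: [-90.0, 0.2, 75.6]
ft_force: [-0.1, -0.7, 1.6]
width: 0.1
```

```bash
python3 - <<'E'
from h import *
import cv2
print(np.round(env.get_obs()['joint_pos'],1))
a=get_image("scene")[150:330,200:440,::-1]
cv2.imwrite("pics/s1.png",cv2.resize(a,(720,540),interpolation=3))
E
```

```text
[-15.6  30.9   4.8 117.1  -4.2  32.3  67.7]
```

View pics/s1.png

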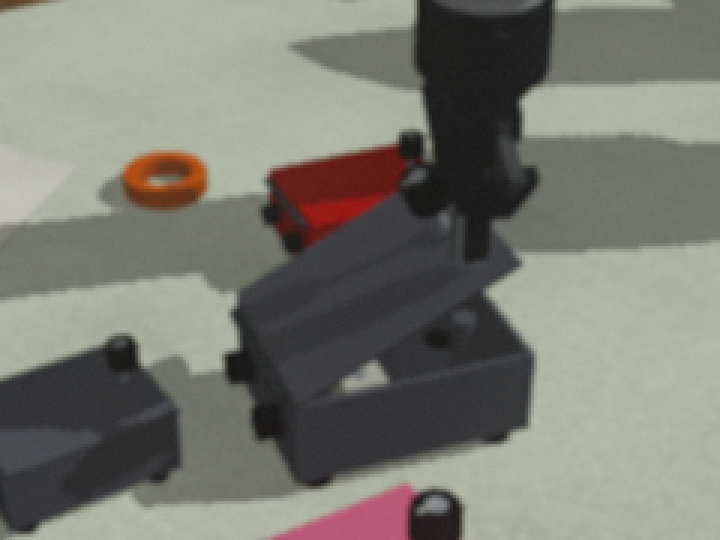

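The picture shows the closed fingers at (475,235), resting on the lid beside the knob, and the lid swinging down. I'll keep pressing.

Emit:
step_arm --increments '[{"delta_pos": [0.0,0.007,0.0],"roll": 0.0},{"delta_pos": [0.0,0.014,0.0],"roll": 0.0},{"delta_pos": [0.0,0.021,0.0],"roll": 0.0},{"delta_pos": [0.0,0.028,0.0],"roll": 0.0},{"delta_pos": [0.0,0.035,0.0],"roll": 0.0},{"delta_pos": [0.0,0.042,0.0],"roll": 0.0},{"delta_pos": [0.0,0.049,0.0],"roll": 0.0},{"delta_pos": [0.0,0.054,0.0],"roll": 0.0},{"delta_pos": [0.0,0.057,0.0],"roll": 0.0},{"delta_pos": [0.0,0.057,0.0],"roll": 0.0}]'

```text
t: 4.15
ee_pos: [566.4, 63.6, 81.8]
eef_rot: [-90.0, 0.2, 75.6]
ft_force: [-0.3, 0.1, 1.0]
width: 0.0
```

Emit:
step_arm --increments '[{"delta_pos": [0.0,0.002,0.0],"roll": 0.0},{"delta_pos": [0.0,0.004,0.0],"roll": 0.0},{"delta_pos": [0.0,0.005,0.0],"roll": 0.0},{"delta_pos": [0.0,0.005,0.0],"roll": 0.0}]'

```text
t: 4.55
ee_pos: [566.4, 63.6, 76.9]
eef_rot: [-90.0, 0.2, 75.6]
ft_force: [-1.3, 0.5, 2.8]
width: -0.1
```

Emit:
step_arm --increments '[{"delta_pos": [0.0,0.001,0.0],"roll": 0.0},{"delta_pos": [0.0,0.002,0.0],"roll": 0.0},{"delta_pos": [0.0,0.003,0.0],"roll": 0.0},{"delta_pos": [0.0,0.003,0.0],"roll": 0.0}]'

```text
t: 4.95
ee_pos: [566.5, 63.6, 74.3]
eef_rot: [-90.0, 0.2, 75.6]
ft_force: [-3.2, -0.3, 10.0]
width: -0.2
```

Emit:
step_arm --increments '[{"delta_pos": [0.0,-0.01,0.0],"roll": 0.0},{"delta_pos": [0.0,-0.04,0.0],"roll": 0.0},{"delta_pos": [0.0,-0.08,0.0],"roll": 0.0},{"delta_pos": [0.0,-0.12,0.0],"roll": 0.0},{"delta_pos": [0.03,-0.16,0.0],"roll": -5.0},{"delta_pos": [0.07,-0.186,0.0],"roll": -10.0},{"delta_pos": [0.11,-0.186,0.0],"roll": -17.0},{"delta_pos": [0.15,-0.186,0.0],"roll": -25.0},{"delta_pos": [0.17,-0.186,0.0],"roll": -33.0},{"delta_pos": [0.18,-0.186,0.0],"roll": -40.0},{"delta_pos": [0.18,-0.186,0.0],"roll": -40.0}]' --claw 0.08

```text
t: 6.05
ee_pos: [611.4, 240.4, 259.8]
eef_rot: [-89.9, 0.1, 115.8]
ft_force: [-0.1, 0.3, 0.4]
width: 79.8
```

```bash
python3 - <<'E'
from h import *
import cv2
o=env.get_obs();print(np.round(o['joint_pos'],1),o['ft_force'],o['ee_pos'],o['eef_rot'])
g=lambda im:(255*(im[:,:,::-1]/255.)**.6).astype(np.uint8)
t=get_image("top");s=get_image("scene");w=get_image("wrist");print(get_calibration("wrist"))
for n,i in zip("tsw",(t,s,w)):cv2.imwrite(f"pics/{n}2.png",i[:,:,::-1])
a=cv2.resize(g(t[195:305,255:365]),(400,400),interpolation=3);b=cv2.resize(g(s[200:310,270:380]),(400,400),interpolation=3)
cv2.imwrite("pics/crop2.png",np.hstack([a,b]))
E
```

```text
[-23.2  28.1  -5.   99.2   3.1  53.   86.3] [-0.12874955  0.29213918  0.39484736] [611.41807347 240.3767368  259.79838409] [-89.91372926   0.14423935 115.78616404]
{'K': array([[382.46679741,   0.        , 322.09193905],
       [  0.        , 382.46679741, 243.86719264],
       [  0.        ,   0.        ,   1.        ]]), 'eye': array([544.16096555, 204.58763376, 401.52717714]), 'rotation': array([163.05910631,   0.19516578, 115.33209554])}
```

View pics/crop2.png

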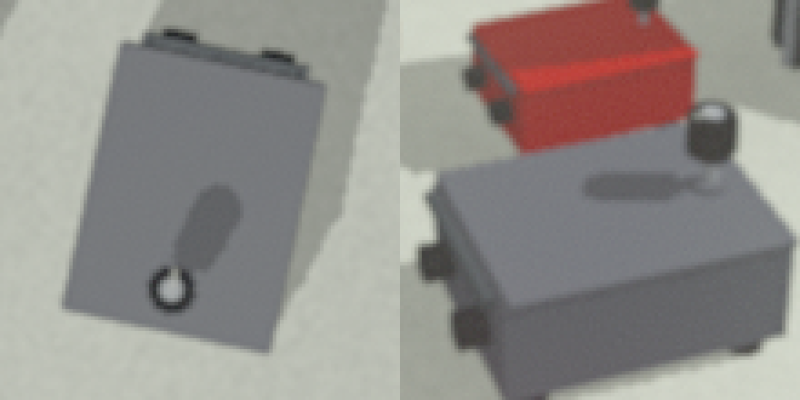

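The lid is shut. The knob's top is at (172,288) in the left crop and its body at (712,132) in the right crop.

```bash
python3 - <<'E'
from h import *
import cv2
c=get_calibration("top");s=get_calibration("scene")
L=[onz(c,(255+x*.275,195+y*.275),78) for x,y in((122,42),(325,87),(64,307),(269,352))]
h=(L[0]+L[1])/2;f=(L[2]+L[3])/2;u=(f-h)/np.linalg.norm(f-h);print(np.round(L,1),np.linalg.norm(f-h),h+138*u)
p=(255+172*.275,195+288*.275)
for z in(120,125,130):print(z,onz(c,p,z))
# dark mask centroid of whole knob in top & scene
t=cv2.imread("pics/t2.png").max(2);m=(t[262:288,290:316]<40);y,x=np.nonzero(m);print("dark",x.mean()+290,y.mean()+262,x.min()+290,x.max()+290,y.min()+262,y.max()+262)
q=cv2.imread("pics/s2.png").max(2);m=(q[225:247,345:367]<45);y,x=np.nonzero(m);print("dark s",x.mean()+345,y.mean()+225,x.min()+345,x.max()+345,y.min()+225,y.max()+225)
k=onz(c,p,125)
for pr in(0,5,10):
    print(pr,[np.round(proj(s,[k[0],k[1],108+pr+d]),1) for d in(-12,0,12)])
E
```

```text
[[681.8  57.3  78. ]
 [657.8 -61.2  78. ]
 [527.3  86.7  78. ]
 [504.1 -31.5  78. ]] 156.8713459198951 [534.25019542  24.00964906  78.        ]
120 [538.20089479  23.80136311 120.        ]
125 [538.04306429  23.67307752 125.        ]
130 [537.88523378  23.54479192 130.        ]
dark 301.69354838709677 274.93548387096774 296 307 269 280
dark s 355.1136363636364 238.0151515151515 349 361 231 244
0 [array([355. , 240.9]), array([355.3, 235.7]), array([355.6, 230.5])]
5 [array([355.1, 238.7]), array([355.4, 233.5]), array([355.7, 228.2])]
10 [array([355.2, 236.6]), array([355.5, 231.3]), array([355.9, 226. ])]
```

```bash
python3 -c "
from h import *
print(delta([537,24,160]))"
```

```text
[-0.1607  0.1008  0.1583]
```

Emit:
step_arm --increments '[{"delta_pos": [-0.02,0.0,0.02],"roll": 0.0},{"delta_pos": [-0.06,0.0,0.058],"roll": 0.0},{"delta_pos": [-0.1,0.0,0.098],"roll": 0.0},{"delta_pos": [-0.14,0.0,0.138],"roll": 0.0},{"delta_pos": [-0.161,0.0,0.158],"roll": 0.0},{"delta_pos": [-0.161,0.04,0.158],"roll": 0.0},{"delta_pos": [-0.161,0.08,0.158],"roll": 0.0},{"delta_pos": [-0.161,0.101,0.158],"roll": 0.0},{"delta_pos": [-0.161,0.101,0.158],"roll": 0.0},{"delta_pos": [-0.161,0.101,0.158],"roll": 0.0}]' --claw 0.055

```text
t: 7.2
ee_pos: [537.4, 23.2, 160.3]
eef_rot: [-89.8, 0.2, 115.2]
ft_force: [-0.4, 0.1, -0.2]
width: 55.0
```

```bash
python3 - <<'E'
from h import *
import cv2
o=env.get_obs();print(np.round(o['joint_pos'],1),o['ft_force'],o['ee_pos'],o['eef_rot'])
c=get_calibration("wrist");w=get_image("wrist")
g=(255*(w[:,:,::-1]/255.)**.6).astype(np.uint8).copy()
cv2.imwrite("pics/w3.png",g)
for z in(96,111,123):print(z,proj(c,[537,24,z]))
print("tcp",proj(c,o['ee_pos']))
E
```

```text
[ -6.1  27.2  -3.6 119.9   3.5  33.1 102.9] [-0.38202548  0.11075633 -0.16145323] [537.40110048  23.19475601 160.3370317 ] [-89.84587809   0.24212201 115.18131951]
96 [326.42206865 264.00734773]
111 [326.62136125 273.58241206]
123 [326.80212084 282.26705301]
tcp [325.34753395 317.43190881]
```

View pics/w3.png

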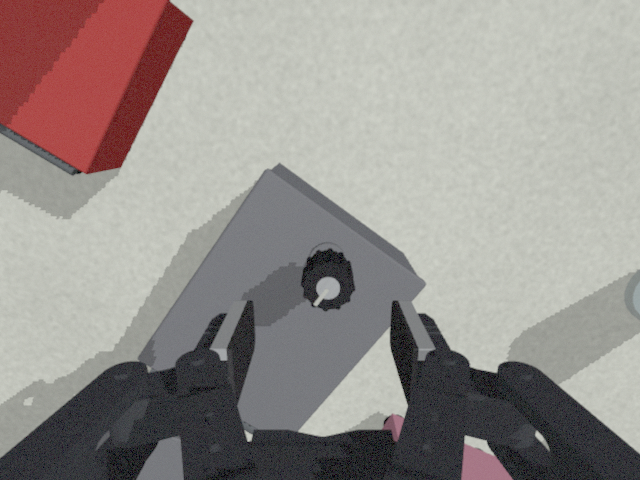

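The wrist picture shows the knob centred at about x 328 between the open pads (253 and 391), its top cap at (328,288). I'll triangulate the cap with the top view.

```bash
python3 - <<'E'
from h import *
A=np.zeros((3,3));b=np.zeros(3)
for c,p in((get_calibration("top"),(302.3,274.2)),(get_calibration("wrist"),(328,288))):
    e,d=ray(c,p);d/=np.linalg.norm(d);M=np.eye(3)-np.outer(d,d);A+=M;b+=M@e
x=np.linalg.solve(A,b);print(x)
for z in(125,130,135):print(z,onz(get_calibration("wrist"),(328,288),z))
for z in(90,):print(delta([*x[:2],z]))
E
```

```text
[537.56822622  24.12024329 130.93251657]
125 [539.59420438  25.89296819 125.        ]
130 [537.64621348  24.90496735 130.        ]
135 [535.69822258  23.91696651 135.        ]
[ 0.0011  0.071  -0.    ]
```

Emit:
step_arm --increments '[{"delta_pos": [0.001,0.015,0.0],"roll": 0.0},{"delta_pos": [0.001,0.03,0.0],"roll": 0.0},{"delta_pos": [0.001,0.045,0.0],"roll": 0.0},{"delta_pos": [0.001,0.055,0.0],"roll": 0.0},{"delta_pos": [0.001,0.061,0.0],"roll": 0.0},{"delta_pos": [0.001,0.061,0.0],"roll": 0.0},{"delta_pos": [0.001,0.061,0.0],"roll": 0.0}]'

```text
t: 7.95
ee_pos: [537.9, 24.1, 100.5]
eef_rot: [-90.0, 0.3, 115.2]
ft_force: [-0.2, 0.1, -0.5]
width: 54.7
```

Emit:
step_arm --increments '[{"delta_pos": [0.0,0.0,0.0],"roll": 0.0},{"delta_pos": [0.0,0.0,0.0],"roll": 0.0},{"delta_pos": [0.0,0.0,0.0],"roll": 0.0},{"delta_pos": [0.0,0.0,0.0],"roll": 0.0},{"delta_pos": [0.0,0.0,0.0],"roll": 0.0},{"delta_pos": [0.0,0.0,0.0],"roll": 0.0},{"delta_pos": [0.0,0.0,0.0],"roll": 0.0},{"delta_pos": [0.0,0.0,0.0],"roll": 0.0}]' --claw 0.0

```text
t: 8.75
ee_pos: [537.7, 25.2, 100.7]
eef_rot: [-90.0, 0.2, 115.3]
ft_force: [-1.0, 4.9, 1.4]
width: 24.0
```

Emit:
step_arm --increments '[{"delta_pos": [0.0,0.001,0.0],"roll": 0.0},{"delta_pos": [0.0,0.003,0.0],"roll": 0.0},{"delta_pos": [0.0,0.005,0.0],"roll": 0.0},{"delta_pos": [0.0,0.006,0.0],"roll": 0.0},{"delta_pos": [0.0,0.006,0.0],"roll": 0.0}]'

```text
t: 9.25
ee_pos: [537.8, 25.4, 95.0]
eef_rot: [-90.0, 0.2, 115.3]
ft_force: [-3.1, 2.5, 9.7]
width: 24.3
```

Emit:
step_arm --increments '[{"delta_pos": [0.0,0.0,0.0],"roll": 0.0},{"delta_pos": [0.0,0.0,0.0],"roll": 0.0}]'

```text
t: 9.45
ee_pos: [537.8, 25.4, 95.5]
eef_rot: [-90.0, 0.2, 115.3]
ft_force: [-3.4, 1.5, 9.6]
width: 24.0
```

```bash
python3 - <<'E'
from h import *
import cv2
c=get_calibration("scene");f=[]
for i in range(3):
    s=get_image("scene");f.append(env.get_obs()['ft_force'])
print(np.round(f,1),env.get_obs()['wrist_torque'])
g=(255*(s[180:320,250:400,::-1]/255.)**.6).astype(np.uint8)
cv2.imwrite("pics/s4.png",cv2.resize(g,(640,597),interpolation=3))
E
```

```text
[[-3.2  2.   9.5]
 [-1.8  2.1  9.7]
 [-2.9  2.2  9.8]] [ 0.34295264  0.54438815 -0.03666135]
```

View pics/s4.png

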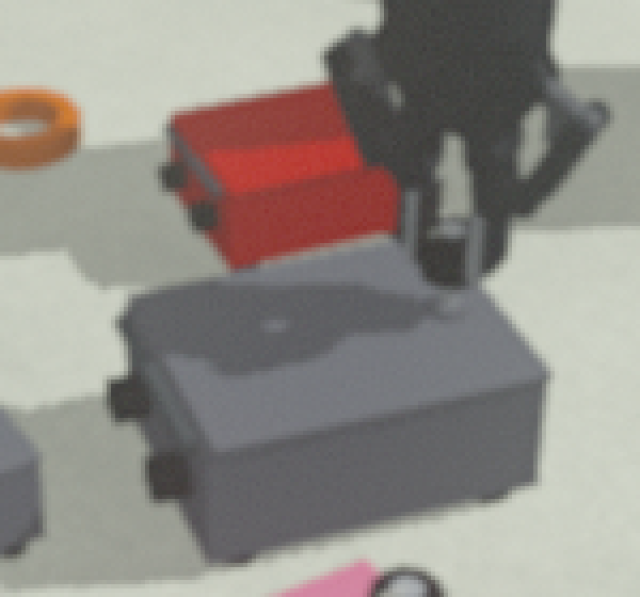

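Emit:
step_arm --increments '[{"delta_pos": [0.0,0.0005,0.0],"roll": 0.0},{"delta_pos": [0.0,0.001,0.0],"roll": 0.0},{"delta_pos": [0.0,0.001,0.0],"roll": 0.0},{"delta_pos": [0.0,0.001,0.0],"roll": 0.0}]'

```text
t: 10.0
ee_pos: [537.8, 25.4, 95.0]
eef_rot: [-90.0, 0.2, 115.3]
ft_force: [-3.5, 2.7, 10.4]
width: 23.9
```

Emit:
step_arm --increments '[{"delta_pos": [0.0,0.0008,0.0],"roll": 0.0},{"delta_pos": [0.0,0.0014,0.0],"roll": 0.0},{"delta_pos": [0.0,0.0014,0.0],"roll": 0.0},{"delta_pos": [0.0,0.0014,0.0],"roll": 0.0}]'

```text
t: 10.4
ee_pos: [537.8, 25.4, 94.2]
eef_rot: [-90.1, 0.2, 115.3]
ft_force: [-3.7, 2.3, 12.6]
width: 24.3
```

Stiffness is 2.7 N/mm, the same as the box on its feet, so the screw is seated. At 12.6 N I'll turn it 20° without following it down; if it bites, the force should drop by about 1.2 N.

Emit:
step_arm --increments '[{"delta_pos": [0.0,0.0006,0.0],"roll": 4.0},{"delta_pos": [0.0,0.0006,0.0],"roll": 8.0},{"delta_pos": [0.0,0.0006,0.0],"roll": 12.0},{"delta_pos": [0.0,0.0006,0.0],"roll": 16.0},{"delta_pos": [0.0,0.0006,0.0],"roll": 20.0},{"delta_pos": [0.0,0.0006,0.0],"roll": 20.0}]'

```text
t: 11.0
ee_pos: [537.4, 26.0, 94.1]
eef_rot: [-90.1, 0.2, 95.2]
ft_force: [-4.4, 3.1, 11.3]
width: 23.8
```

Force fell from 12.6 to 11.3 N at a steady height, so it bites. From here I'll follow it down while turning.

Emit:
step_arm --increments '[{"delta_pos": [0.0,0.0008,0.0],"roll": 5.0},{"delta_pos": [0.0,0.001,0.0],"roll": 10.0},{"delta_pos": [0.0,0.0011,0.0],"roll": 15.0},{"delta_pos": [0.0,0.0012,0.0],"roll": 20.0},{"delta_pos": [0.0,0.0013,0.0],"roll": 25.0},{"delta_pos": [0.0,0.0014,0.0],"roll": 30.0},{"delta_pos": [0.0,0.0015,0.0],"roll": 35.0},{"delta_pos": [0.0,0.0016,0.0],"roll": 40.0},{"delta_pos": [0.0,0.0016,0.0],"roll": 40.0}]'

```text
t: 11.9
ee_pos: [537.4, 27.4, 93.0]
eef_rot: [-90.2, 0.0, 55.1]
ft_force: [-2.7, 6.7, 12.2]
width: 24.2
```

```bash
python3 -c "
from h import *
o=env.get_obs();print(o['joint_pos'],o['ft_force'],o['wrist_torque'])"
```

```text
[-17.79603671  34.04129779  12.74001412 123.37665832 -17.31404292
  24.09293796  63.7749616 ] [-2.69654582  6.66186432 12.1580359 ] [ 1.31855943  0.84163617 -0.00283789]
```

The knob sits about 2 mm off the tool axis along the pads: the TCP drifts and the side force grows. I'll let the tool follow that arc.

Emit:
step_arm --increments '[{"delta_pos": [0.0003,0.0007,0.0],"roll": 5.0},{"delta_pos": [0.0005,0.0008,0.0],"roll": 10.0},{"delta_pos": [0.0007,0.0009,0.0],"roll": 15.0},{"delta_pos": [0.0009,0.001,0.0],"roll": 20.0},{"delta_pos": [0.0011,0.0011,0.0],"roll": 25.0},{"delta_pos": [0.0013,0.0012,0.0],"roll": 30.0},{"delta_pos": [0.0014,0.0013,0.0],"roll": 35.0},{"delta_pos": [0.0015,0.0014,0.0],"roll": 40.0},{"delta_pos": [0.0015,0.0014,0.0],"roll": 40.0}]'

```text
t: 12.8
ee_pos: [538.2, 28.9, 92.1]
eef_rot: [-90.1, -0.1, 14.9]
ft_force: [-3.7, 3.5, 11.4]
width: 24.1
```

Emit:
step_arm --increments '[{"delta_pos": [0.0001,0.0008,0.0],"roll": 5.0},{"delta_pos": [0.0003,0.001,-0.0001],"roll": 10.0},{"delta_pos": [0.0004,0.0011,-0.0002],"roll": 15.0},{"delta_pos": [0.0006,0.0012,-0.0003],"roll": 20.0},{"delta_pos": [0.0007,0.0013,-0.0003],"roll": 25.0},{"delta_pos": [0.0008,0.0014,-0.0004],"roll": 30.0},{"delta_pos": [0.001,0.0015,-0.0005],"roll": 35.0},{"delta_pos": [0.0011,0.0016,-0.0005],"roll": 40.0},{"delta_pos": [0.0011,0.0016,-0.0005],"roll": 40.0}]'

```text
t: 13.7
ee_pos: [539.9, 29.2, 91.1]
eef_rot: [-89.9, -0.2, -25.2]
ft_force: [-1.6, 3.3, 12.2]
width: 23.7
```

Emit:
step_arm --increments '[{"delta_pos": [0.0001,0.0007,0.0],"roll": 5.0},{"delta_pos": [0.0003,0.0009,-0.0001],"roll": 10.0},{"delta_pos": [0.0005,0.001,-0.0002],"roll": 15.0},{"delta_pos": [0.0007,0.0011,-0.0003],"roll": 20.0},{"delta_pos": [0.0009,0.0012,-0.0003],"roll": 25.0},{"delta_pos": [0.001,0.0013,-0.0004],"roll": 30.0},{"delta_pos": [0.0012,0.0014,-0.0005],"roll": 35.0},{"delta_pos": [0.0013,0.0015,-0.0005],"roll": 40.0},{"delta_pos": [0.0013,0.0015,-0.0005],"roll": 40.0}]'

```text
t: 14.6
ee_pos: [541.4, 28.5, 90.2]
eef_rot: [-89.8, -0.1, -65.3]
ft_force: [-1.9, 2.4, 12.0]
width: 24.2
```

```bash
python3 -c "
from h import *
o=env.get_obs();print(o['joint_pos'],o['ft_force'],o['wrist_torque'])"
```

```text
[-37.72742194  42.37705032  45.22668633 124.20562547 -54.58062101
  35.9902276  -17.83107062] [-1.89994755  2.41590536 11.95156845] [ 1.02153541  0.48711723 -0.0116947 ]
```

180° so far, and z dropped 4.0 mm at equal force. Joint 5 is close to its limit, so I'll let go, turn back, recentre and regrip for some margin.

Emit:
step_arm --increments '[{"delta_pos": [0.0,0.0005,0.0],"roll": 0.0},{"delta_pos": [0.0,0.0,0.0],"roll": 0.0},{"delta_pos": [0.0,0.0,0.0],"roll": 0.0},{"delta_pos": [0.0,0.0,0.0],"roll": 0.0},{"delta_pos": [0.0,0.0,0.0],"roll": 0.0},{"delta_pos": [0.0,0.0,0.0],"roll": 0.0}]' --claw 0.055

```text
t: 15.2
ee_pos: [541.3, 28.4, 90.1]
eef_rot: [-89.8, -0.1, -65.3]
ft_force: [0.3, 0.4, -0.2]
width: 54.9
```

Emit:
step_arm --increments '[{"delta_pos": [0.0006,0.0,-0.0023],"roll": -5.0},{"delta_pos": [0.0006,0.0,-0.0023],"roll": -12.0},{"delta_pos": [0.0006,0.0,-0.0023],"roll": -19.0},{"delta_pos": [0.0006,0.0,-0.0023],"roll": -26.0},{"delta_pos": [0.0006,0.0,-0.0023],"roll": -33.0},{"delta_pos": [0.0006,0.0,-0.0023],"roll": -40.0},{"delta_pos": [0.0006,0.0,-0.0023],"roll": -47.0},{"delta_pos": [0.0006,0.0,-0.0023],"roll": -54.0},{"delta_pos": [0.0006,0.0,-0.0023],"roll": -61.0},{"delta_pos": [0.0006,0.0,-0.0023],"roll": -68.0},{"delta_pos": [0.0006,0.0,-0.0023],"roll": -75.0},{"delta_pos": [0.0006,0.0,-0.0023],"roll": -80.0},{"delta_pos": [0.0006,0.0,-0.0023],"roll": -80.0}]'

```text
t: 16.5
ee_pos: [539.6, 26.7, 90.3]
eef_rot: [-90.0, -0.2, 14.7]
ft_force: [-0.3, 0.1, 0.1]
width: 54.9
```

```bash
python3 - <<'E'
from h import *
import cv2
o=env.get_obs();print(np.round(o['joint_pos'],1),o['ft_force'],o['ee_pos'])
s=get_image("scene");w=get_image("wrist");c=get_calibration("wrist");print(proj(c,[539.6,27,116]))
g=lambda im:(255*(im[:,:,::-1]/255.)**.6).astype(np.uint8)
a=cv2.resize(g(s[190:300,290:400]),(400,400),interpolation=3);b=cv2.resize(g(w[180:380,220:420]),(400,400),interpolation=3)
cv2.imwrite("pics/c5.png",np.hstack([a,b]))
E
```

```text
[-24.5  35.9  23.1 123.7 -31.8  25.9  38.4] [-0.2914049   0.05530479  0.09708851] [539.56268925  26.67673409  90.2523716 ]
[322.147122  348.8296104]
```

View pics/c5.png

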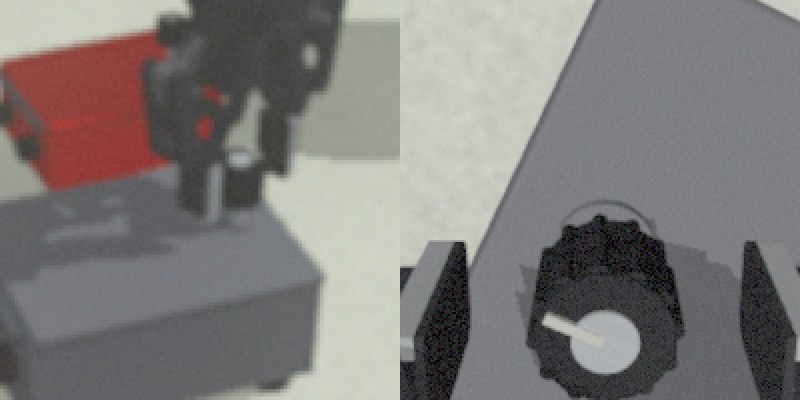

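The pointer mark has turned about 80° in the wrist image. With the camera's own 100° that makes 180°, so the grip did not slip. The knob (605) is centred between the pads (469 and 741). I'll regrip for a bit more.

Emit:
step_arm --increments '[{"delta_pos": [0.0,0.0,0.0],"roll": 0.0},{"delta_pos": [0.0,0.0,0.0],"roll": 0.0},{"delta_pos": [0.0,0.0,0.0],"roll": 0.0},{"delta_pos": [0.0,0.0,0.0],"roll": 0.0},{"delta_pos": [0.0,0.0,0.0],"roll": 0.0},{"delta_pos": [0.0,0.0,0.0],"roll": 0.0},{"delta_pos": [0.0,0.0,0.0],"roll": 0.0}]' --claw 0.0

```text
t: 17.3
ee_pos: [539.6, 26.8, 90.2]
eef_rot: [-90.0, -0.2, 14.5]
ft_force: [0.7, -0.8, 0.7]
width: 23.9
```

Emit:
step_arm --increments '[{"delta_pos": [0.0,0.001,0.0],"roll": 0.0},{"delta_pos": [0.0,0.002,0.0],"roll": 0.0},{"delta_pos": [0.0,0.003,0.0],"roll": 0.0},{"delta_pos": [0.0,0.0035,0.0],"roll": 0.0},{"delta_pos": [0.0,0.0035,0.0],"roll": 0.0},{"delta_pos": [0.0,0.0035,0.0],"roll": 0.0}]'

```text
t: 17.9
ee_pos: [539.6, 26.8, 87.0]
eef_rot: [-90.0, -0.2, 14.5]
ft_force: [-1.0, 0.6, 8.1]
width: 24.5
```

Emit:
step_arm --increments '[{"delta_pos": [0.0,0.0009,0.0],"roll": 0.0},{"delta_pos": [0.0,0.0015,0.0],"roll": 0.0},{"delta_pos": [0.0,0.002,0.0],"roll": 0.0},{"delta_pos": [0.0,0.002,0.0],"roll": 0.0},{"delta_pos": [0.0,0.002,0.0],"roll": 0.0}]'

```text
t: 18.4
ee_pos: [539.6, 26.8, 85.5]
eef_rot: [-90.0, -0.3, 14.5]
ft_force: [-1.5, 0.7, 11.9]
width: 24.4
```

Now turn 30° more, following it down.

Emit:
step_arm --increments '[{"delta_pos": [0.0,0.0007,0.0],"roll": 5.0},{"delta_pos": [0.0,0.0009,0.0],"roll": 10.0},{"delta_pos": [0.0,0.001,0.0],"roll": 15.0},{"delta_pos": [0.0,0.0011,0.0],"roll": 20.0},{"delta_pos": [0.0,0.0012,0.0],"roll": 25.0},{"delta_pos": [0.0,0.0013,0.0],"roll": 30.0},{"delta_pos": [0.0,0.0013,0.0],"roll": 30.0}]'

```text
t: 19.1
ee_pos: [539.5, 26.8, 84.6]
eef_rot: [-89.8, -0.2, -15.7]
ft_force: [-2.9, 0.5, 13.0]
width: 24.2
```

Emit:
step_arm --increments '[{"delta_pos": [0.0,0.0005,0.0],"roll": 0.0},{"delta_pos": [0.0,0.0,0.0],"roll": 0.0},{"delta_pos": [0.0,0.0,0.0],"roll": 0.0},{"delta_pos": [0.0,0.0,0.0],"roll": 0.0},{"delta_pos": [0.0,0.0,0.0],"roll": 0.0},{"delta_pos": [0.0,0.0,0.0],"roll": 0.0}]' --claw 0.055

```text
t: 19.7
ee_pos: [539.5, 26.8, 84.6]
eef_rot: [-89.8, -0.2, -15.7]
ft_force: [0.6, 0.6, 0.2]
width: 55.1
```

Emit:
step_arm --increments '[{"delta_pos": [0.0,-0.02,0.0],"roll": 0.0},{"delta_pos": [0.0,-0.05,0.0],"roll": 0.0},{"delta_pos": [0.0,-0.09,0.0],"roll": 0.0},{"delta_pos": [0.0,-0.13,0.0],"roll": 0.0},{"delta_pos": [0.0,-0.16,0.0],"roll": 0.0},{"delta_pos": [0.0,-0.16,0.0],"roll": 0.0}]'

```text
t: 20.3
ee_pos: [540.5, 26.2, 248.1]
eef_rot: [-89.7, -0.5, -15.7]
ft_force: [0.0, 0.3, -0.8]
width: 55.0
```

```bash
python3 - <<'E'
from h import *
import cv2
o=env.get_obs();print(np.round(o['joint_pos'],1),o['ft_force'],o['ee_pos'])
s=get_image("scene");w=get_image("wrist")
g=lambda im:(255*(im[:,:,::-1]/255.)**.6).astype(np.uint8)
cv2.imwrite("pics/c6.png",np.hstack([cv2.resize(g(s),(400,300)),cv2.resize(g(s[190:310,260:420]),(400,300),interpolation=3)]))
E
```

```text
[-41.7  26.2  47.6 117.  -26.7  47.2   5.7] [ 0.02251106  0.28087407 -0.76635637] [540.54412004  26.15269987 248.06254901]
```

View pics/c6.png

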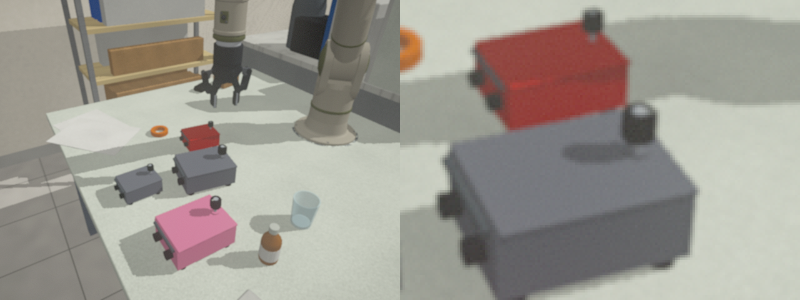

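The lid is shut, the screw is deeper, the other objects stand where they were, and the gripper is clear. Handing in.

```bash
python3 -c "
from station import env
print(env.sign_off())"
```

```text
the job is handed in; nothing more can be done
None
```

The lid of the larger grey box is shut and its thumbscrew is started, about 4.6 mm in by my estimate. I handed the job in at about 20 s, with the gripper open and well above the box. `env.sign_off()` reports no verdict.

- **Lid:** I pressed it shut with the closed fingers, ending at about 10 N. The pictures afterwards and at the end show it shut.
- **Seating:** I gripped the knob and pushed it down. It held 9.6 N steadily, and the stiffness matched the box sinking on its feet (about 2.7 N/mm), so I took it as seated. The travel before seating was a little less than the stated 3 to 10 mm proud would suggest.
- **Turning:** I turned it 180° clockwise, regripped, then turned 30° more. The force read 11.3 to 13.0 N at the end of every turning move; it was not read within the moves.
- **Bite:** The force fell by 1.3 N when I turned it without following it down. The tool then sank 4.0 mm over the first 180° at nearly equal force.
- **Slip in the grip:** The pointer mark on the knob confirmed about 180° for the first grip. I did not check the last 30° this way.
- **Disagreement:** My first knob position was about 2 to 3 mm off the tool's axis along the pads. That gave side forces up to 7 N, until I let the tool follow the arc and recentred at the regrip.
- **Other things:** In the last picture the bottle, beaker and tape roll stand where they were.

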